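# Clear the left inspection station and take off its cap

## Robot

A 6-joint arm with a two-finger parallel gripper is mounted at the origin on the work surface. World frame = base frame: x ahead of the robot, y to its left, z up, the work surface at z = 0. Lengths are in m, angles in rad, forces in N, time in s.
With the tool pointing down it reaches from about 0.25 to 0.725 m from the base axis. Payload 4 kg.
Tool frame: the origin (TCP) lies at the very end of the fingers, on their centre line; the grasp point (between the pads) lies 19 mm behind it; z points along the fingers, y is the line along which they close (so a half turn about z gives the same grasp; the last joint's range is limited). The gripper opens to 85 mm and grips with 20 to 120 N. Pads are 22 mm wide; open, the fingers measure 114 mm over their backs; the gripper's body (76 mm by 85 mm) begins 54 mm behind the grasp point. The pads swing forward as they close: fully open they stand 13 mm farther back than shut.
Start: joints at [1.119, 0.241, 0.005, 1.335, 0, 1.571], TCP at [0.218, 0.45, 0.231] pointing down, gripper open.
Joint ranges: [-2.72, 2.72], [-1.05, 1.87], [-1.09, 1.28], [-1.99, 2.15], [-1.42, 1.44], [-3.14, 3.14]. Speed limits (rad/s): [2.79, 2.79, 3.14, 3.14, 3.14, 3.14].

## Interface

Orientations are given as a rotation vector (axis times angle).
In Python, from station import r gives the robot as it stands.
- The arm moves only by the tool play_rows, never from a script. Its argument "increments" is a list of rows, each a list of 3 entries, a list of its own where there are three numbers: the shift along the world's x, y, z in m, then the turn about the world's z in rad, then the gripper command: -1 is fully open, 1 is shut, values between are in proportion. A call has 1 to 5 rows; each row shifts and turns the commanded pose from where the row before left it; what a row does not reach is not made up. A row lasts 1/8 s, in which the tool goes at most 62.5 mm and 10.7 degrees, less where a joint would pass 70% of its speed; a pose out of reach is approached as far as the arm can. A call with a gripper value outside its range is refused whole. The fingers move at their own pace and stop on an object; "squeeze" is the grip in N (left out, the last holds). Time passes only in rows, so rows that do not move let the fingers close. It gives the time, the measured TCP pose, the force, the opening and the grip force at its end, in the units of the state.
- r.get_obs(): the state, without advancing time (a new reading comes with each control period).
- r.get_image(name): name is "scene" or "side" or "wrist"; returns a dict with "img" (400x640x3 uint8, blue, green, red), "vfov" (degrees; the focal length in pixels is half the picture's height over the tangent of half this angle, whatever the lens; pixels are square), "cx", "cy" (the principal point, pixels), "extrinsics" (4x4, takes a point from world to camera coordinates). Camera axes: x right, y up, looking along -z (the intrinsics and any distortion apply to the point x, -y, -z); pixel columns grow to the right and rows downward; lengths in m; the calibration is good to about 2 mm. A picture is of the moment at which its call begins. There is no depth.
- r.hand_in(): hands the job in; it is judged then, once.
The state is a dict: "t": time; "joints": joint angles; "joint_velocities": joint speeds; "joint_torque": joint torques, N m; "ee_pos": TCP position; "ee_rot": TCP orientation; "wrist_force": force on the tool from outside, world axes, zero at the start; "wrist_torque": the same for the moment, N m; "grip_width": finger opening in m; "gripper_force": force on a finger pad.
Only numpy, scipy, OpenCV 4.12 (cv2) and the standard library are available. Lean on these libraries where they do the work, as an engineer would, in place of code of your own. Each camera call takes 0.05 s, during which the arm holds its last target. There are 200 camera calls.

## Task

Work on the left one of the two blue spindle stations as seen from the robot (greater y). Slide its wound coil straight up off the spindle and stand it upright and gently in the middle of the black rubber mat, let go of it, then unscrew the cap that the coil was hiding: nobody knows whether its thread is right- or left-hand, so try both ways, and lift it off. Finish while still holding the cap still in the gripper, at least 10 cm above where it sat; leave the other station with its coil and cap, and the other things on the bench, alone.

Things in the scene. Friction and masses are not known exactly. Their poses are not given: they have to be found in the camera images.
- station_a: blue cast base 90 x 90 mm, 30 mm high, fixed to the bench, with an upright spindle in its middle that a cap covers. Origin: underside centre, z up. Two stations look alike: the left has y above 0.1, the other below. One has a right-hand thread (cap loosens counter-clockwise seen from above), the other left-hand; nothing shows which, and a and b swap places between starts.
- station_b: blue cast base 90 x 90 mm, 30 mm high, fixed to the bench, with an upright spindle in its middle that a cap covers. Origin: underside centre, z up. Two stations look alike: the left has y above 0.1, the other below. One has a right-hand thread (cap loosens counter-clockwise seen from above), the other left-hand; nothing shows which, and a and b swap places between starts.
- coil_a_center (a point): centre (half-way up) of the copper-wound coil on a black bobbin of station_a: a ring 64 mm outside, bore 44 mm, 52 mm tall, 0.15 to 0.3 kg, z along the bore. At the start it stands on the base's top face (its centre 56 mm above the bench), loose around the capped spindle, its top 6 mm above the cap's top; it is clear once lifted straight up 50 mm.
- coil_b_center (a point): centre (half-way up) of the copper-wound coil on a black bobbin of station_b: a ring 64 mm outside, bore 44 mm, 52 mm tall, 0.15 to 0.3 kg, z along the bore. At the start it stands on the base's top face (its centre 56 mm above the bench), loose around the capped spindle, its top 6 mm above the cap's top; it is clear once lifted straight up 50 mm.
- cap_a_head (a point): centre of the smooth polished head of station_a's steel cap, 68 mm above the bench: head 38 mm across, 16 mm high, on a skirt 34 mm across, 18 mm long; 0.18 kg; z up, x along the rib on its top. Interrupted thread, no rise while turning: 60 to 90 degrees the loosening way from its start (75 is best, a stop follows) it lifts straight off; the wrong way a hard stop comes within 40 degrees and a gripper slips round the head.
- cap_b_head (a point): centre of the smooth polished head of station_b's steel cap, 68 mm above the bench: head 38 mm across, 16 mm high, on a skirt 34 mm across, 18 mm long; 0.18 kg; z up, x along the rib on its top. Interrupted thread, no rise while turning: 60 to 90 degrees the loosening way from its start (75 is best, a stop follows) it lifts straight off; the wrong way a hard stop comes within 40 degrees and a gripper slips round the head.
- mat_top (a point): centre of the top face of the black rubber mat, 130 x 130 mm, 3 mm thick, fixed flat on the bench; z up. A coil standing on it has its centre 29 mm above the bench.
- tape_roll_center (a point): centre of a brown cardboard roll of tape standing flat, 90 mm across, 48 mm high; a bystander to be left alone.
- v_block_center (a point): centre of a dark steel V-block, 60 x 50 x 40 mm; a bystander to be left alone.
- screwdriver: a screwdriver lying on the bench, about 200 mm long along its x axis; a bystander to be left alone.
Not all that is in view belongs to the job. Leave any brown or green look-alike of the part that bears cap_a_head alone. What is shaped like the station_b but pink or red is not meant.

How it is judged:
By the outcome, as a careful person would: the job done as asked, in the order asked, and still so for the second after the job is handed in, while the arm keeps its last pose, push and grip.
It also fails if it takes over 72 s, if anything falls off the work surface, if the arm or the gripper's body presses on something with over 40 N, if the wrist force passes 120 N, or if a joint passes its speed limit or range.

## Working session

There is one attempt and no reset: what is moved stays moved. The work goes in short steps, Python scripts to look and compute and a tool call to move; the robot and the scene stay as the last step left them, time stands still between calls to the robot, and variables do not carry over. Pictures are saved under pics/ and viewed, at most 10 in all, crops included, and the job is handed in when it is done.

Besides the shell and the picture viewer there is one more tool, called after "Emit:" by a JSON object that holds its "api" and its "payload", one argument or row to a line. play_rows: Moves the arm, as the interface text tells. Its arguments: {"type":"object","properties":{"increments":{"type":"array"},"squeeze":{"type":"number"}},"required":["increments"]}

```bash
mkdir -p pics
cat > h.py <<'E'
from station import r
import cv2, numpy as np
def cam(n):
    d=r.get_image(n); return d
def ray(d,u,v):
    E=np.array(d["extrinsics"]); h=d["img"].shape[0]; f=h/2/np.tan(np.radians(d["vfov"])/2)
    c=np.array([(u-d["cx"])/f,-(v-d["cy"])/f,-1.0]); R=E[:3,:3]
    return -R.T@E[:3,3], R.T@c
def onz(d,u,v,z):
    o,k=ray(d,u,v); return o+k*(z-o[2])/k[2]
def proj(d,p):
    E=np.array(d["extrinsics"]); h=d["img"].shape[0]; f=h/2/np.tan(np.radians(d["vfov"])/2)
    q=E[:3,:3]@np.array(p)+E[:3,3]; return d["cx"]+f*q[0]/-q[2], d["cy"]-f*q[1]/-q[2]
E
python3 - <<'E'
from h import *
a=cam("scene"); b=cam("side"); w=cam("wrist")
for n,d in (("scene",a),("side",b),("wrist",w)):
    cv2.imwrite(f"pics/{n}0.png",d["img"]); print(n,d["vfov"],d["cx"],d["cy"],[k for k in d],(-np.array(d["extrinsics"])[:3,:3].T@np.array(d["extrinsics"])[:3,3]).round(3))
o=r.get_obs(); print(o["ee_pos"],o["ee_rot"],o["grip_width"],o["t"])
cv2.imwrite("pics/all0.png",cv2.resize(np.vstack([np.hstack([a["img"],b["img"]]),np.hstack([w["img"],w["img"]*0])]),(800,500)))
E
```

```text
scene 45.57118388153481 319.04578119455414 202.48137779806112 ['img', 'vfov', 'cx', 'cy', 'extrinsics'] [0.99  0.853 0.766]
side 55.05271380492866 321.65351345948017 200.35256119059736 ['img', 'vfov', 'cx', 'cy', 'extrinsics'] [ 0.146 -0.486  0.755]
wrist 64.47060502106154 326.03036216705135 201.45247815725435 ['img', 'vfov', 'cx', 'cy', 'extrinsics'] [0.152 0.483 0.374]
[0.2180718  0.44939679 0.23059828] [-7.03564417e-01 -3.06139113e+00  2.51311162e-03] 0.08581352173701773 0.15
```

View pics/scene0.png

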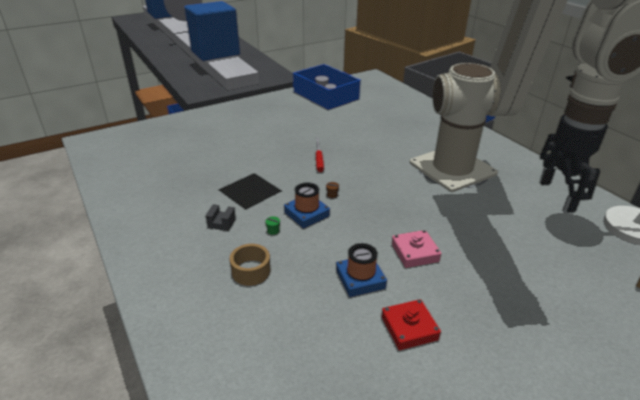

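View pics/side0.png

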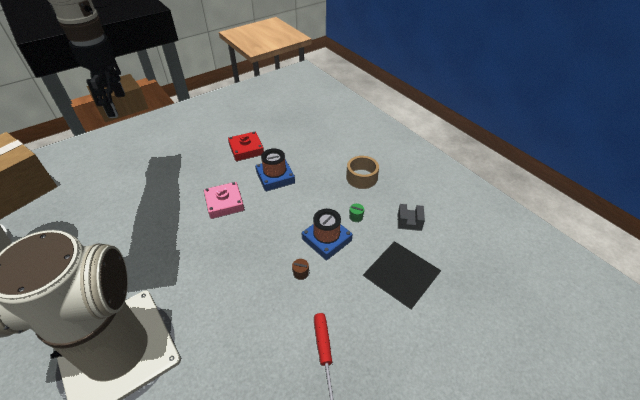

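The scene view shows the left station's coil at about (362,262) and the mat at (250,190). The side view shows that coil at (273,160) and the mat at (402,274). The pink and red bases are decoys.

```bash
cat > m.py <<'E'
from h import *
def comp(mask,u,v):
    n,l,s,c=cv2.connectedComponentsWithStats(mask.astype(np.uint8))
    k=min((i for i in range(1,n) if s[i,4]>40),key=lambda i:np.hypot(*(c[i]-(u,v))))
    cs,_=cv2.findContours((l==k).astype(np.uint8),cv2.RETR_EXTERNAL,cv2.CHAIN_APPROX_NONE)
    return max(cs,key=len).reshape(-1,2)
E
python3 - <<'E'
from m import *
for n,cl,cr,m in (("scene",(362,252),(307,190),(250,190)),("side",(273,156),(327,218),(402,274))):
    d=cam(n); g=d["img"].astype(int); dark=g.max(2)<60
    P=[]
    c=comp(dark,*m); pts=np.array([onz(d,x,y,.003)[:2] for x,y in c],np.float32)
    print(n,"mat",cv2.minAreaRect(pts))
    for q in (cl,cr):
        c=comp(dark,*q); print(cv2.boundingRect(c))
        # rim: contour points on top plane; fit circle to upper hull only
        e=cv2.fitEllipse(c); 
        pts=np.array([onz(d,x,y,.082)[:2] for x,y in c],np.float32)
        print("coil",np.round(e[0],1),onz(d,*e[0],.082).round(4),cv2.minEnclosingCircle(pts))
    hsv=cv2.cvtColor(d["img"],cv2.COLOR_BGR2HSV)
    bl=(hsv[...,0]>100)&(hsv[...,0]<125)&(hsv[...,1]>150)&(hsv[...,2]>60)
    for q in (cl,cr):
        c=comp(bl,q[0],q[1]+18); c=cv2.convexHull(c).reshape(-1,2)
        pts=np.array([onz(d,x,y,.03)[:2] for x,y in c],np.float32); print("base",cv2.minAreaRect(pts))
E
```

```text
scene mat ((0.586138904094696, -0.19469881057739258), (0.12372247129678726, 0.12357372045516968), 12.809057235717773)
(349, 244, 28, 20)
coil [362.4 253.6] [0.5188 0.2534 0.082 ] ((0.5180919170379639, 0.25267040729522705), 0.03234478831291199)
(295, 183, 23, 15)
coil [306.4 190.1] [ 0.5041 -0.0138  0.082 ] ((0.5036370158195496, -0.014510616660118103), 0.03237204626202583)
base ((0.5242989659309387, 0.26138508319854736), (0.10229715704917908, 0.08868087828159332), 76.01087188720703)
base ((0.5109313726425171, -0.003231685608625412), (0.09787915647029877, 0.10219989717006683), 8.576539993286133)
side mat ((0.5844066739082336, -0.20029562711715698), (0.12806664407253265, 0.12766776978969574), 13.035743713378906)
(261, 149, 24, 16)
coil [272.6 156.4] [0.5141 0.2435 0.082 ] ((0.5143239498138428, 0.24387367069721222), 0.033977948129177094)
(314, 209, 27, 22)
coil [326.7 219.5] [ 0.4989 -0.0242  0.082 ] ((0.49955153465270996, -0.023807339370250702), 0.03325755149126053)
base ((0.5131711959838867, 0.2401135265827179), (0.09247142821550369, 0.08770453184843063), 76.50108337402344)
base ((0.4995597004890442, -0.023330319672822952), (0.0881655290722847, 0.08836149424314499), 8.14266300201416)
```

Emit:
{"api": "play_rows", "payload": {
  "increments": [
    [[0.05,-0.035,0.0],0.0,-1],
    [[0.05,-0.035,0.0],0.0,-1],
    [[0.05,-0.035,0.0],0.0,-1],
    [[0.05,-0.03,0.0],0.0,-1],
    [[0.05,-0.03,0.0],0.0,-1]
  ]
}}

```text
t: 0.88
ee_pos: [0.4697, 0.2836, 0.2313]
ee_rot: [0.704, 3.062, 0.001]
wrist_force: [0.4, 0.5, -0.7]
grip_width: 0.0853
gripper_force: 0.0
```

Emit:
{"api": "play_rows", "payload": {
  "increments": [
    [[0.05,-0.035,0.0],0.0,-1],
    [[0,0,0],0.0,-1]
  ]
}}

```text
t: 1.12
ee_pos: [0.5213, 0.2468, 0.2303]
ee_rot: [0.713, 3.059, -0.001]
wrist_force: [-0.6, 0.1, 0.3]
grip_width: 0.0855
gripper_force: 0.0
```

Run:
```python
from m import *
d=cam("wrist"); cv2.imwrite("pics/w1.png",d["img"]); o=r.get_obs(); print(o["ee_pos"],o["ee_rot"],o["joints"],o["t"])
for p in ((.514,.244,.082),(.519,.253,.082),o["ee_pos"]): print(proj(d,p))
```

```text
[0.51944044 0.24818877 0.23044164] [-7.09501858e-01 -3.05920688e+00  9.95173000e-04] [4.45601099e-01 3.94270850e-01 2.17866639e-01 1.39571611e+00
 2.45662528e-04 9.01389824e-01] 1.175
(np.float64(319.2953165400909), np.float64(182.4414910352932))
(np.float64(330.20669945335914), np.float64(182.97028328541944))
(np.float64(325.2413108719479), np.float64(257.028618764677))
```

View pics/w1.png

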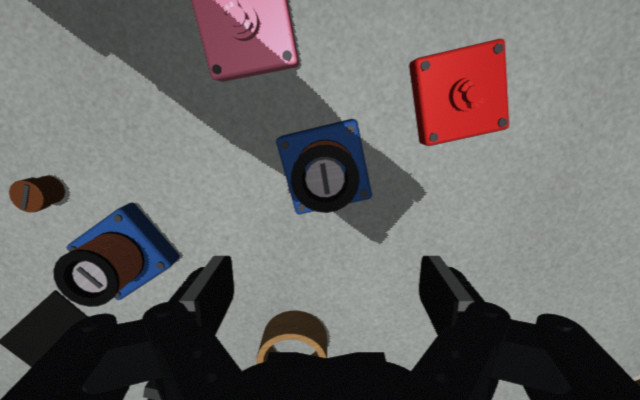

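The wrist view shows the blue station, with the coil's rim centred near (325,176). The decoys are at (245,30) and (460,95).

Run:
```python
from m import *
d=cam("wrist"); g=d["img"]; 
print(r.get_obs()["ee_pos"])
for t in (25,30,35,40):
    c=comp(g.max(2)<t,325,176); p=np.array([onz(d,x,y,.082)[:2] for x,y in c],np.float32)
    print(t,cv2.boundingRect(c),cv2.minEnclosingCircle(p))
# cap silver disc at z .076
hsv=cv2.cvtColor(g,cv2.COLOR_BGR2HSV)
sil=(g.min(2)>75); sil[:150]=0;sil[205:]=0;sil[:,:298]=0;sil[:,352:]=0
c=comp(sil,325,176); p=np.array([onz(d,x,y,.076)[:2] for x,y in c],np.float32); print("cap",cv2.boundingRect(c),cv2.minEnclosingCircle(p))
```

```text
[0.51834522 0.2491837  0.2306503 ]
25 (291, 148, 67, 66) ((0.5131809711456299, 0.25010907649993896), 0.032140836119651794)
30 (291, 148, 68, 66) ((0.513412356376648, 0.24987052381038666), 0.03228812292218208)
35 (291, 148, 68, 66) ((0.5130733251571655, 0.25022023916244507), 0.03272318094968796)
40 (291, 148, 68, 67) ((0.5131533741950989, 0.25039076805114746), 0.03285030648112297)
cap (306, 162, 37, 37) ((0.5137377977371216, 0.2497214823961258), 0.01812553033232689)
```

Emit:
{"api": "play_rows", "payload": {
  "increments": [
    [[-0.005,0.0,-0.04],0.0,-1],
    [[0,0,-0.04],0.0,-1],
    [[0,0,-0.04],0.0,-1],
    [[0,0,-0.035],0.0,-1],
    [[0,0,-0.027],0.0,-1]
  ],
  "squeeze": 40
}}

```text
t: 1.85
ee_pos: [0.5111, 0.251, 0.048]
ee_rot: [-0.699, -3.061, 0.001]
wrist_force: [-0.3, 0.6, -0.0]
grip_width: 0.0853
gripper_force: 0.0
```

Emit:
{"api": "play_rows", "payload": {
  "increments": [
    [[0,0,0],0.0,-0.2],
    [[0,0,0],0.0,0.6],
    [[0,0,0],0.0,0.6],
    [[0,0,0],0.0,0.6],
    [[0,0,0],0.0,0.6]
  ]
}}

```text
t: 2.48
ee_pos: [0.5135, 0.2499, 0.0497]
ee_rot: [0.704, 3.061, 0.001]
wrist_force: [0.5, 0.1, -3.6]
grip_width: 0.0636
gripper_force: 44.4
```

Emit:
{"api": "play_rows", "payload": {
  "increments": [
    [[0,0,0.008],0.0,0.6],
    [[0,0,0.015],0.0,0.6],
    [[0,0,0.02],0.0,0.6],
    [[0,0,0.03],0.0,0.6],
    [[0,0,0.03],0.0,0.6]
  ]
}}

```text
t: 3.1
ee_pos: [0.5135, 0.2499, 0.1544]
ee_rot: [0.704, 3.061, 0.001]
wrist_force: [-0.3, -0.5, -3.2]
grip_width: 0.0639
gripper_force: 44.7
```

Emit:
{"api": "play_rows", "payload": {
  "increments": [
    [[0,0,0.03],0.0,0.6],
    [[0,0,0.01],0.0,0.6],
    [[0,0,0.0],0.0,0.6]
  ]
}}

```text
t: 3.48
ee_pos: [0.5137, 0.25, 0.1932]
ee_rot: [0.703, 3.06, 0.002]
wrist_force: [-0.7, -0.3, -3.1]
grip_width: 0.0635
gripper_force: 44.7
```

Run:
```python
from m import *
d=cam("wrist"); s=cam("side"); cv2.imwrite("pics/w2.png",np.vstack([cv2.resize(d["img"],(480,300)),cv2.resize(s["img"],(480,300))])); print(r.get_obs()["ee_pos"])
print(proj(d,(.5135,.25,.076)))
```

```text
[0.51259362 0.24948773 0.19116789]
(np.float64(324.8171098906031), np.float64(196.5207435369112))
```

View pics/w2.png

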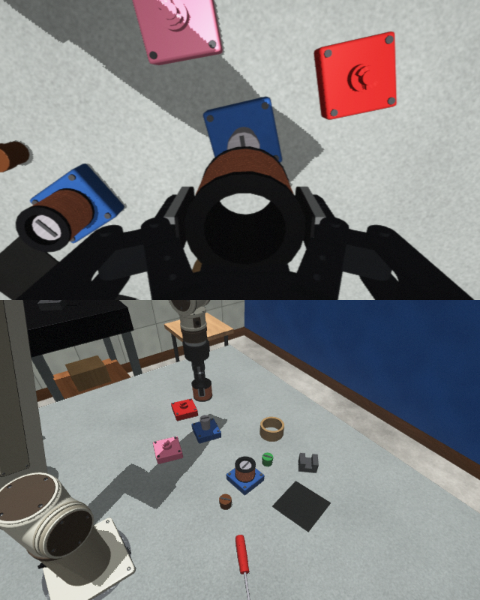

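The coil is held and clear, with the capped spindle visible below it. Next I carry it towards the mat.

Emit:
{"api": "play_rows", "payload": {
  "increments": [
    [[0.0,-0.03,0.0],0.0,0.6],
    [[0.005,-0.045,0.0],0.0,0.6],
    [[0.005,-0.05,0.0],0.0,0.6],
    [[0.005,-0.05,0.0],0.0,0.6],
    [[0.005,-0.05,0.0],0.0,0.6]
  ]
}}

```text
t: 4.2
ee_pos: [0.5323, 0.0233, 0.1906]
ee_rot: [-0.703, -3.059, 0.001]
wrist_force: [1.0, 0.1, -2.4]
grip_width: 0.0636
gripper_force: 44.9
```

Emit:
{"api": "play_rows", "payload": {
  "increments": [
    [[0.01,-0.05,0.0],0.0,0.6],
    [[0.01,-0.05,0.0],0.0,0.6],
    [[0.01,-0.045,0.0],0.0,0.6],
    [[0.005,-0.03,0.0],0.0,0.6],
    [[0,0,0],0.0,0.6]
  ]
}}

```text
t: 4.82
ee_pos: [0.5675, -0.1523, 0.1901]
ee_rot: [-0.709, -3.057, 0.0]
wrist_force: [0.1, 0.4, -3.0]
grip_width: 0.0636
gripper_force: 44.9
```

Run:
```python
from m import *
d=cam("wrist"); cv2.imwrite("pics/w3.png",d["img"]); o=r.get_obs(); print(o["ee_pos"],o["ee_rot"],o["grip_width"],o["t"])
for p in ((.585,-.197,.003),(.648,-.26,.003)): print(proj(d,p))
```

```text
[ 0.56731212 -0.15086563  0.19036486] [-7.06165466e-01 -3.05755050e+00 -8.35652554e-04] 0.06355040803890408 4.875
(np.float64(295.9887019319789), np.float64(211.04567094995141))
(np.float64(273.27909141274847), np.float64(279.36099783877864))
```

View pics/w3.png

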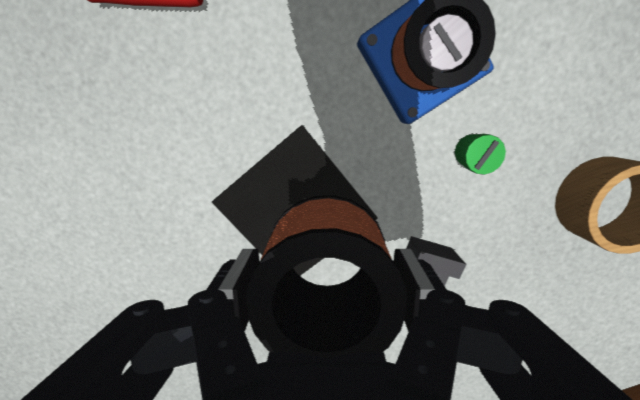

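The wrist view shows mat corners at the top (303,125) and left (213,201), and the V-block at about (435,258).

Run:
```python
from m import *
d=cam("wrist"); o=r.get_obs()["ee_pos"]
T=onz(d,303,125,.003);L=onz(d,213,201,.003)
print(T,L,np.linalg.norm(T-L)); e=(T-L)/np.linalg.norm(T-L); n=np.array([e[1],-e[0],0])
for s in (1,-1): print("c",(T+L)/2+s*n*.065)
R=onz(d,377,214,.003); print("R",R,np.linalg.norm(R-T),"ang",np.degrees(np.arctan2(e[1],e[0])))
for u,v in ((412,238),(466,263),(455,285)): print("vb",onz(d,u,v,.04))
# dir of image x in world
print(onz(d,400,200,.04)-onz(d,300,200,.04))
```

```text
[ 0.50652565 -0.1464862   0.003     ] [ 0.53524294 -0.27118241  0.003     ] 0.12796026528597979
c [ 0.58422625 -0.19424678  0.003     ]
c [ 0.45754233 -0.22342184  0.003     ]
R [ 0.62699885 -0.11681139  0.003     ] 0.1240741250327573 ang 102.96898286457609
vb [ 0.65156329 -0.09553219  0.04      ]
vb [ 0.70153349 -0.05602443  0.04      ]
vb [ 0.72078873 -0.0746703   0.04      ]
[0.04222043 0.08669648 0.        ]
```

Emit:
{"api": "play_rows", "payload": {
  "increments": [
    [[0.01,-0.025,0.0],0.0,0.6],
    [[0.0075,-0.02,-0.02],0.0,0.6],
    [[0,0,-0.04],0.0,0.6],
    [[0,0,-0.04],0.0,0.6],
    [[0,0,-0.03],0.0,0.6]
  ]
}}

```text
t: 5.55
ee_pos: [0.5838, -0.194, 0.0583]
ee_rot: [-0.701, -3.057, -0.001]
wrist_force: [-0.1, 0.6, -3.2]
grip_width: 0.0638
gripper_force: 44.9
```

Emit:
{"api": "play_rows", "payload": {
  "increments": [
    [[0,0,-0.02],0.0,0.6],
    [[0,0,-0.01],0.0,0.6],
    [[0,0,-0.003],0.0,0.6],
    [[0,0,-0.002],0.0,0.6],
    [[0,0,0],0.0,0.6]
  ]
}}

```text
t: 6.18
ee_pos: [0.5864, -0.1953, 0.0281]
ee_rot: [0.703, 3.06, -0.0]
wrist_force: [0.5, -0.5, -1.4]
grip_width: 0.0639
gripper_force: 44.9
```

Emit:
{"api": "play_rows", "payload": {
  "increments": [
    [[0,0,-0.001],0.0,0.6],
    [[0,0,-0.001],0.0,0.6]
  ]
}}

```text
t: 6.42
ee_pos: [0.5861, -0.1953, 0.0258]
ee_rot: [0.703, 3.061, -0.0]
wrist_force: [-0.0, 0.8, -2.3]
grip_width: 0.0635
gripper_force: 44.9
```

Run:
```python
from m import *
d=cam("side"); cv2.imwrite("pics/s4.png",cv2.resize(d["img"][200:350,320:520],(800,600),interpolation=cv2.INTER_CUBIC)); o=r.get_obs();print(o["ee_pos"],o["wrist_force"])
o=[ (lambda s:(s["ee_pos"][2],s["wrist_force"][2]))(r.get_obs()) for _ in range(1)];
```

```text
[ 0.58588026 -0.19520711  0.02544269] [-0.1303582   0.28618658 -1.55422549]
```

View pics/s4.png

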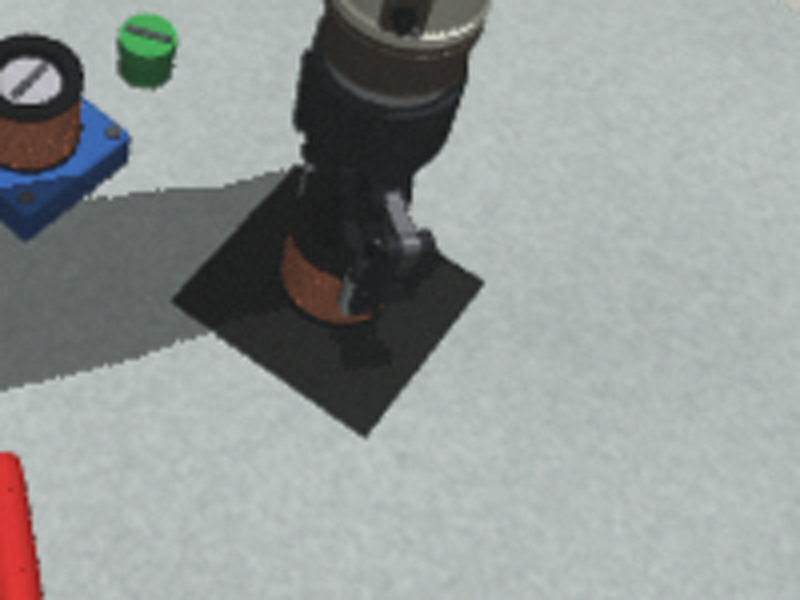

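The coil is just above the mat, roughly in the middle. I keep lowering by 1 mm at a time.

Emit:
{"api": "play_rows", "payload": {
  "increments": [
    [[0,0,-0.001],0.0,0.6],
    [[0,0,-0.001],0.0,0.6],
    [[0,0,0],0.0,0.6]
  ]
}}

```text
t: 6.85
ee_pos: [0.5857, -0.1951, 0.0231]
ee_rot: [-0.704, -3.061, -0.0]
wrist_force: [-0.7, -0.1, -1.8]
grip_width: 0.0636
gripper_force: 44.9
```

Emit:
{"api": "play_rows", "payload": {
  "increments": [
    [[0,0,-0.001],0.0,0.6],
    [[0,0,0],0.0,0.6]
  ]
}}

```text
t: 7.1
ee_pos: [0.5857, -0.1951, 0.0222]
ee_rot: [-0.704, -3.062, -0.0]
wrist_force: [0.0, 0.6, -3.0]
grip_width: 0.0638
gripper_force: 44.9
```

Emit:
{"api": "play_rows", "payload": {
  "increments": [
    [[0,0,-0.001],0.0,0.6],
    [[0,0,0],0.0,0.6]
  ]
}}

```text
t: 7.35
ee_pos: [0.5859, -0.1952, 0.022]
ee_rot: [0.703, 3.061, -0.0]
wrist_force: [-2.3, 0.9, 2.5]
grip_width: 0.0637
gripper_force: 45.3
```

Emit:
{"api": "play_rows", "payload": {
  "increments": [
    [[0,0,-0.001],0.0,0.6],
    [[0,0,0],0.0,0.6]
  ]
}}

```text
t: 7.6
ee_pos: [0.586, -0.1952, 0.022]
ee_rot: [0.703, 3.061, -0.0]
wrist_force: [-3.6, 2.2, 8.2]
grip_width: 0.064
gripper_force: 45.8
```

Emit:
{"api": "play_rows", "payload": {
  "increments": [
    [[0,0,0.001],0.0,0.6],
    [[0,0,0],0.0,-0.55],
    [[0,0,0],0.0,-0.7],
    [[0,0,0],0.0,-1],
    [[0,0,0],0.0,-1]
  ]
}}

```text
t: 8.22
ee_pos: [0.5858, -0.1952, 0.0211]
ee_rot: [-0.704, -3.062, -0.0]
wrist_force: [0.6, -0.0, -0.2]
grip_width: 0.0853
gripper_force: 0.0
```

Emit:
{"api": "play_rows", "payload": {
  "increments": [
    [[0,0,0.02],0.0,-1],
    [[0,0,0.03],0.0,-1],
    [[0,0,0.05],0.0,-1],
    [[0,0,0.05],0.0,-1],
    [[0,0,0.04],0.0,-1]
  ]
}}

```text
t: 8.85
ee_pos: [0.5862, -0.1953, 0.2138]
ee_rot: [0.703, 3.06, -0.0]
wrist_force: [0.4, -0.1, 0.5]
grip_width: 0.0853
gripper_force: 0.0
```

Run:
```python
from m import *
w=cam("wrist"); d=cam("side"); print(r.get_obs()["ee_pos"],r.get_obs()["grip_width"])
cv2.imwrite("pics/s5.png",np.vstack([cv2.resize(w["img"],(480,300)),cv2.resize(d["img"][200:350,300:540],(480,300))]))
c=comp(w["img"].max(2)<25,*proj(w,(.586,-.195,.055))); p=np.array([onz(w,x,y,.055)[:2] for x,y in c],np.float32); print(cv2.minEnclosingCircle(p))
```

```text
[ 0.58869874 -0.19613743  0.21757676] 0.08544875051670389
((0.5706862807273865, -0.18001389503479004), 0.06807541847229004)
```

View pics/s5.png

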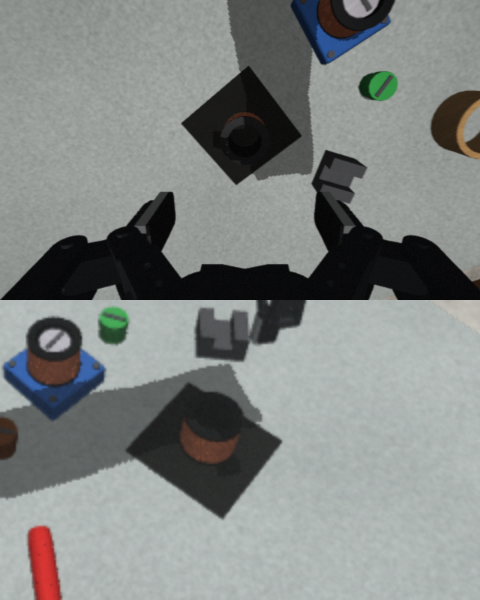

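The coil stands upright on the mat. I check its centring from the corners and rim seen here: corners (249,67), (181,124), (237,183) and (300,135), rim about (242,138).

Run:
```python
from m import *
w=cam("wrist"); k=4/3
C=np.array([onz(w,x*k,y*k,.003) for x,y in ((249,67),(181,124),(237,183),(300,135))]); print(C.round(3).tolist(),C.mean(0))
print(onz(w,242*k,138*k,.055)); o=r.get_obs(); print(o["ee_pos"],o["joints"])
```

```text
[[0.512, -0.151, 0.003], [0.54, -0.279, 0.003], [0.665, -0.246, 0.003], [0.635, -0.123, 0.003]] [ 0.58818877 -0.19946701  0.003     ]
[ 0.58895274 -0.19887011  0.055     ]
[ 0.58751593 -0.19576196  0.21459222] [-3.21631183e-01  4.83626704e-01  3.14636165e-01  1.39508759e+00
 -3.86296597e-06  1.30196066e-01]
```

Emit:
{"api": "play_rows", "payload": {
  "increments": [
    [[-0.005,0.045,0.0],0.0,-1],
    [[-0.01,0.05,0.0],0.0,-1],
    [[-0.01,0.05,0.0],0.0,-1],
    [[-0.01,0.05,0.0],0.0,-1],
    [[-0.01,0.05,0.0],0.0,-1]
  ]
}}

```text
t: 9.62
ee_pos: [0.5394, 0.0512, 0.2096]
ee_rot: [-0.703, -3.059, 0.001]
wrist_force: [0.4, 0.9, 0.4]
grip_width: 0.0854
gripper_force: 0.0
```

Emit:
{"api": "play_rows", "payload": {
  "increments": [
    [[-0.0075,0.05,0.0],0.0,-1],
    [[-0.01,0.05,0.0],0.0,-1],
    [[-0.005,0.05,0.0],0.0,-1],
    [[-0.005,0.05,0.0],0.0,-1],
    [[0,0,0],0.0,-1]
  ]
}}

```text
t: 10.25
ee_pos: [0.5117, 0.2528, 0.2092]
ee_rot: [-0.695, -3.061, 0.002]
wrist_force: [0.5, 0.5, -0.3]
grip_width: 0.0852
gripper_force: 0.0
```

```bash
cat > cap.py <<'E'
from m import *
def cap(z=.076,save=None):
    w=cam("wrist"); o=r.get_obs(); g=w["img"]
    if save: cv2.imwrite(save,g)
    u,v=proj(w,(.5135,.25,.068)); m=np.zeros(g.shape[:2],bool)
    yy,xx=np.mgrid[:400,:640]; m=np.hypot(xx-u,yy-v)<45
    sil=m&(g.max(2).astype(int)-g.min(2)<40)&(g.max(2)>60)
    c=comp(sil,u,v); p=np.array([onz(w,x,y,z)[:2] for x,y in c],np.float32)
    print(o["t"],o["ee_pos"],"cap",cv2.boundingRect(c),cv2.minEnclosingCircle(p))
if __name__=="__main__":
    import sys; cap(save=sys.argv[1]); o=r.get_obs(); print(o["joints"])
E
python3 cap.py pics/w6.png
```

```text
10.3 [0.51202604 0.25099703 0.20937989] cap (302, 176, 43, 40) ((0.5134859085083008, 0.24936163425445557), 0.019591640681028366)
[ 4.55918192e-01  3.92728858e-01  1.60834227e-01  1.34215165e+00
 -2.59912008e-04  9.04377026e-01]
```

View pics/w6.png

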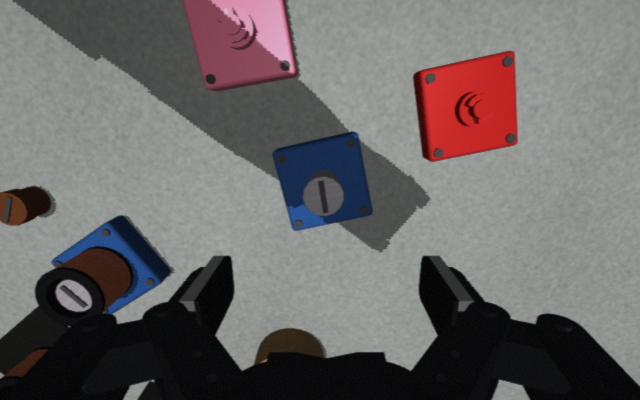

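The wrist view shows the bare cap at (323,195), its rib nearly vertical in the image, at (0.5135, 0.2494).

Emit:
{"api": "play_rows", "payload": {
  "increments": [
    [[0,0,-0.04],0.0,-1],
    [[0,0,-0.045],0.0,-1],
    [[0,0,-0.04],0.0,-1],
    [[0,0,-0.026],0.0,-1],
    [[0,0,-0.01],0.0,-0.6]
  ],
  "squeeze": 70
}}

```text
t: 10.92
ee_pos: [0.5117, 0.2474, 0.0477]
ee_rot: [-0.706, -3.057, 0.006]
wrist_force: [0.2, -0.5, -0.2]
grip_width: 0.0699
gripper_force: 0.0
```

Emit:
{"api": "play_rows", "payload": {
  "increments": [
    [[0,0,0],0.0,0.0],
    [[0,0,0],0.0,0.8],
    [[0,0,0],0.0,0.8],
    [[0,0,0],0.0,0.8],
    [[0,0,0],0.0,0.8]
  ]
}}

```text
t: 11.55
ee_pos: [0.5143, 0.2501, 0.0516]
ee_rot: [0.703, 3.059, 0.002]
wrist_force: [0.4, -1.7, 6.8]
grip_width: 0.0356
gripper_force: 70.2
```

Emit:
{"api": "play_rows", "payload": {
  "increments": [
    [[0,0,0],0.1,0.8],
    [[0,0,0],0.1,0.8]
  ]
}}

```text
t: 11.8
ee_pos: [0.5141, 0.2502, 0.0516]
ee_rot: [0.389, 3.115, 0.002]
wrist_force: [-0.5, -1.5, 7.3]
grip_width: 0.0359
gripper_force: 70.4
```

Run:
```python
from station import r
o=r.get_obs(); print(o["ee_pos"],o["wrist_torque"],o["wrist_force"],o["grip_width"],o["gripper_force"],o["joints"][5])
```

```text
[0.51405732 0.25019879 0.05164453] [-0.4463857   0.07757542 -0.08231591] [-0.47783199 -1.53913056  7.27131905] 0.03594181816169752 70.44699668884277 0.7016387319900693
```

Run:
```python
from h import *
w=cam("wrist"); u,v=proj(w,(.5138,.2498,.076)); print(u,v)
g=w["img"]; cv2.imwrite("pics/w7.png",cv2.resize(g[140:400,160:500],(780,596),interpolation=cv2.INTER_CUBIC))
```

```text
322.71704289648045 287.04230601440497
```

View pics/w7.png

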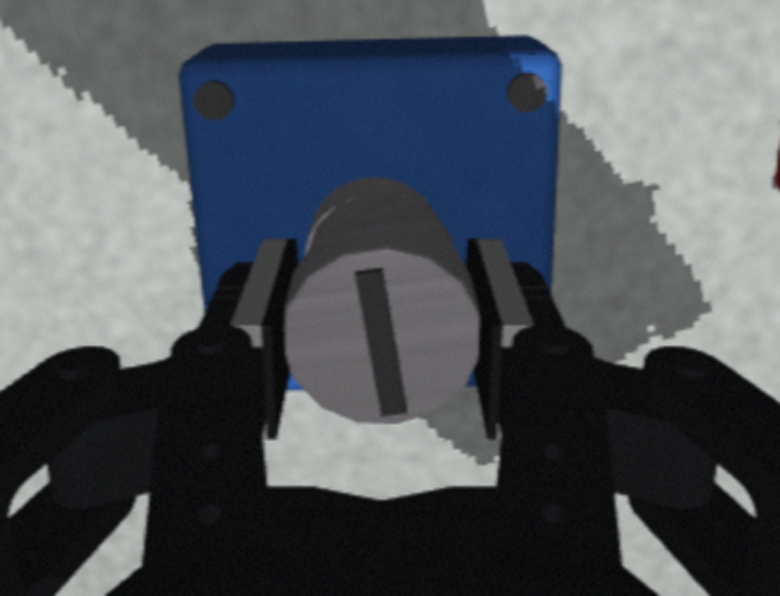

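The pads hold the cap well and its rib has turned with the gripper: 11° CCW, no stop yet. I continue.

Emit:
{"api": "play_rows", "payload": {
  "increments": [
    [[0,0,0],0.1,0.8],
    [[0,0,0],0.1,0.8],
    [[0,0,0],0.1,0.8],
    [[0,0,0],0.1,0.8]
  ]
}}

```text
t: 12.35
ee_pos: [0.513, 0.2486, 0.0515]
ee_rot: [0.232, -3.133, 0.002]
wrist_force: [-5.3, -5.1, 11.5]
grip_width: 0.0357
gripper_force: 71.0
```

```bash
cat > rib.py <<'E'
from h import *
w=cam("wrist"); o=r.get_obs(); u,v=proj(w,(.5138,.2498,.076)); g=w["img"].max(2)
yy,xx=np.mgrid[:400,:640]; m=(np.hypot(xx-u,yy-v)<33)&(g<55)
n,l,s,c=cv2.connectedComponentsWithStats(m.astype(np.uint8))
k=min((i for i in range(1,n) if s[i,4]>40),key=lambda i:np.hypot(*(c[i]-(u,v))))
p=np.argwhere(l==k)[:,::-1].astype(np.float32)
vx,vy=cv2.fitLine(p,cv2.DIST_L2,0,.01,.01)[:2].ravel()
a=onz(w,u,v,.076);b=onz(w,u+20*vx,v+20*vy,.076)-a
print("pix",np.degrees(np.arctan2(vy,vx)).round(1),"rib world deg",(np.degrees(np.arctan2(b[1],b[0]))%180).round(1),len(p))
from scipy.spatial.transform import Rotation as R
y=R.from_rotvec(o["ee_rot"]).as_matrix()[:,1]; print("tool y deg",np.degrees(np.arctan2(y[1],y[0]))%180,"torque",o["wrist_torque"],"F",o["wrist_force"],"grip",o["grip_width"],"z",o["ee_pos"],o["joints"][5],o["t"])
E
python3 rib.py
```

```text
pix 85.1 rib world deg 12.8 654
tool y deg 98.64725736722669 torque [-0.88034126  0.75224707 -0.70727715] F [-4.07274941 -3.94751111  9.76239789] grip 0.036146130777208796 z [0.51278717 0.24864222 0.05154668] 0.30120215591220656 12.4
```

Emit:
{"api": "play_rows", "payload": {
  "increments": [
    [[0,0,0],0.1,0.8],
    [[0,0,0],0.0,0.8]
  ]
}}

```text
t: 12.65
ee_pos: [0.5111, 0.2479, 0.0514]
ee_rot: [0.385, -3.114, 0.004]
wrist_force: [-8.1, -4.9, 13.3]
grip_width: 0.0359
gripper_force: 71.5
```

```bash
python3 rib.py
```

```text
pix -86.9 rib world deg 11.4 644
tool y deg 104.08693621838123 torque [-1.33463076  1.52762162 -0.70711459] F [-7.57055916 -5.12000323 13.06545593] grip 0.03573675620474802 z [0.51110127 0.24797572 0.05145942] 0.2065287867473497 12.7
```

Rib is fixed at about 12° while the gripper slips, so CCW is the hard stop and the thread is left-hand. I turn clockwise; the target rib angle is about -91°, roughly 103° from here.

Emit:
{"api": "play_rows", "payload": {
  "increments": [
    [[0,0,0],-0.15,0.8],
    [[0,0,0],-0.15,0.8],
    [[0,0,0],-0.15,0.8],
    [[0,0,0],-0.15,0.8],
    [[0,0,0],-0.15,0.8]
  ]
}}

```text
t: 13.32
ee_pos: [0.5119, 0.2503, 0.0515]
ee_rot: [-0.785, -3.039, -0.001]
wrist_force: [-4.7, -0.0, 9.7]
grip_width: 0.0357
gripper_force: 71.3
```

Emit:
{"api": "play_rows", "payload": {
  "increments": [
    [[0,0,0],-0.15,0.8],
    [[0,0,0],-0.15,0.8],
    [[0,0,0],-0.15,0.8],
    [[0,0,0],0,0.8]
  ]
}}

```text
t: 13.82
ee_pos: [0.5128, 0.2513, 0.0515]
ee_rot: [-1.438, -2.791, -0.004]
wrist_force: [-3.4, 1.6, 6.8]
grip_width: 0.0361
gripper_force: 71.1
```

```bash
python3 rib.py
```

```text
pix -87.7 rib world deg 123.4 613
tool y deg 35.51760406123309 torque [ 0.38607023  0.78383485 -0.02491515] F [-2.37892156  1.91373931  7.39073697] grip 0.035765287875808474 z [0.51275442 0.25125559 0.05153471] 1.4050322608410708 13.875
```

The cap now follows clockwise past its start to about -57°, with low torque. It needs about 35° more.

Emit:
{"api": "play_rows", "payload": {
  "increments": [
    [[0,0,0],-0.15,0.8],
    [[0,0,0],-0.15,0.8],
    [[0,0,0],-0.15,0.8],
    [[0,0,0],-0.13,0.8],
    [[0,0,0],0,0.8]
  ]
}}

```text
t: 14.5
ee_pos: [0.5135, 0.2518, 0.0515]
ee_rot: [-2.176, -2.263, -0.005]
wrist_force: [-1.7, 3.1, 5.4]
grip_width: 0.0356
gripper_force: 70.8
```

```bash
python3 rib.py
```

```text
pix -87.5 rib world deg 90.2 637
tool y deg 2.2953690444796364 torque [ 0.62613626  0.3753511  -0.0570033 ] F [-1.44591497  2.5557486   4.42529691] grip 0.035642046447344096 z [0.51348517 0.25175056 0.05151217] 1.984932609899129 14.55
```

Emit:
{"api": "play_rows", "payload": {
  "increments": [
    [[0,0,0.003],0,0.8],
    [[0,0,0.003],0,0.8],
    [[0,0,0.003],0,0.8]
  ]
}}

```text
t: 14.92
ee_pos: [0.5132, 0.2516, 0.0588]
ee_rot: [-2.174, -2.264, -0.003]
wrist_force: [0.4, 6.1, -3.3]
grip_width: 0.0361
gripper_force: 70.2
```

Emit:
{"api": "play_rows", "payload": {
  "increments": [
    [[0,0,0.005],0,0.8],
    [[0,0,0.01],0,0.8],
    [[0,0,0.01],0,0.8]
  ]
}}

```text
t: 15.3
ee_pos: [0.513, 0.2493, 0.0846]
ee_rot: [2.178, 2.264, -0.002]
wrist_force: [0.5, -0.1, -1.9]
grip_width: 0.0355
gripper_force: 70.5
```

Emit:
{"api": "play_rows", "payload": {
  "increments": [
    [[0,0,0.02],0,0.8],
    [[0,0,0.03],0,0.8],
    [[0,0,0.03],0,0.8],
    [[0,0,0.03],0,0.8],
    [[0,0,0.015],0,0.8]
  ]
}}

```text
t: 15.92
ee_pos: [0.5141, 0.2498, 0.2118]
ee_rot: [2.177, 2.263, 0.005]
wrist_force: [0.6, 1.2, -2.1]
grip_width: 0.036
gripper_force: 70.6
```

Emit:
{"api": "play_rows", "payload": {
  "increments": [
    [[0,0,0.005],0,0.8],
    [[0,0,0],0,0.8],
    [[0,0,0],0,0.8]
  ]
}}

```text
t: 16.3
ee_pos: [0.5126, 0.2495, 0.2129]
ee_rot: [-2.177, -2.264, 0.004]
wrist_force: [-0.8, -0.2, -2.7]
grip_width: 0.0358
gripper_force: 70.6
```

Run:
```python
from h import *
w=cam("wrist"); s=cam("side"); o=r.get_obs(); print(o["ee_pos"],o["wrist_force"],o["grip_width"],o["gripper_force"],o["t"])
cv2.imwrite("pics/w8.png",np.vstack([cv2.resize(w["img"],(480,300)),cv2.resize(s["img"],(480,300))]))
```

```text
[0.51274462 0.24957951 0.2131131 ] [ 0.01073268  0.23466372 -2.22074818] 0.035858911874178556 70.57362914085388 16.4
```

View pics/w8.png

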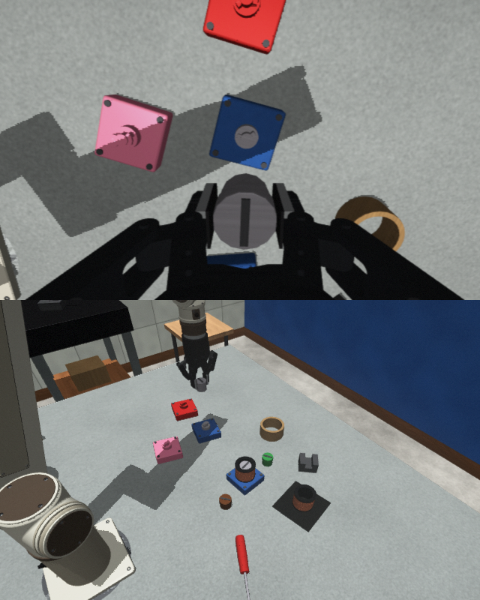

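The cap is in the gripper 16 cm up, the spindle is bare, and the coil stands on the mat. Everything else is untouched.

```bash
python3 -c "
from station import r
print(r.hand_in())"
```

```text
the job is handed in; nothing more can be done
None
```

The left station's coil stands upright in the middle of the mat, and its cap (left-hand thread, loosened clockwise) is off and held still about 16 cm above its seat; I handed the job in at about 16 s, with no verdict shown.

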